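Stack the tray of cut soap on the base tray and snap it home

TASK

Lift the green tray with its cut soap blocks by its bridge grip and stack it on the blue tray that stands in the steel drip pan: feel its four corner lugs into the blue tray's sockets, then press it down with steady pressure until both orange end clips have snapped over it and it sits fully home and level, and let go. Ease the plastic together gently - no dropping, banging or forcing lugs that are not in their sockets - keep the tray level so that the blocks stay in it, and leave everything else where it is.

Things in the scene. Friction and masses are not known exactly. Their poses are not given: they have to be found in the camera images.
- top_grip (a point): Centre of the bridge grip of the green tray: a bar 16 mm thick (x), 18 mm high, 144 mm long (y) across the tray's middle, 64 mm above the lug feet, so 64 mm above the table at the start. The tray's inner floor is 41 mm, its underside 44 mm, its lug feet 64 mm below this point; its corner posts end 11 mm above it. Soap blocks lie at |x| over 30 mm.
- top_tray: Green plastic tray, loose, 0.5 to 0.7 kg with its blocks, 220 mm along x, 150 mm along y, z up; origin central at lug-foot level. Under each corner, at x +-97.5, y +-62.5 mm, a round flat-ended lug 15.6 mm across and 20 mm long. Low on each end wall a round bead, out to x +-114 mm, for the clip.
- lip_near (a point): Middle of the flat rim lip at the green tray's -x end, on its top face: 11 mm wide (x), 100 mm long (y), 8 mm above the grip centre, 3 mm below the corner post tops. A place to push down.
- lip_far (a point): The same lip at the green tray's +x end.
- pan: Steel drip pan, fixed on the table, 240 x 170 mm, rim 28 mm high; origin at the centre of its underside, x along its length, z up. The blue base tray (same size as the green one, heavy with soap) stands in it, square with it but loose: it may be up to 6 mm off the pan's centre along x and y, held by friction of about 14 N. Its own position is not given.
- pan_rim (a point): Point over the pan's centre at the height of the blue tray's socket mouths, 77 mm above the table, axes as the pan; the sockets' pattern is up to 6 mm off it in x and y. Green tray home: grip centre 44 mm above this point's level. Lugs standing on the blue tray's post tops: 64 mm. Lugs in the sockets go down freely for 7 mm, then the clips resist.
- clip_near (a joint): Orange sprung clip, 44 mm wide, at the blue tray's -x end, 118 mm from its centre, up to 17 mm above its post tops: outward travel in m, 0 at rest. The bead meets it 13 mm above home and snaps past about 7 mm above home. It takes about 9 to 16 N of downward push per end, of which the tray's weight gives about 3 N.
- clip_far (a joint): The same clip at the blue tray's +x end. The ends may be pushed home together by the grip or one after the other on the lips. The blue tray's sockets: 19 mm square, 22 mm deep, 3 mm walls, no lead-in, in the tops of 25 mm corner posts, at x +-97.5, y +-62.5 mm from its own centre. Over 60 N between the two trays counts as forcing.
- block_a_mid (a point): Centre of a cream soap block, 44 x 38 x 36 mm, 65 g, loose in the green tray, on the tray's floor.
- block_b_mid (a point): Another such block in the green tray.
- block_c_mid (a point): Another such block in the green tray.
- stray_a_mid (a point): Middle of a loose soap block 50 x 42 x 36 mm on the table at the left side, beside the trays; leave alone.
- stray_b_mid (a point): Middle of a loose soap block 40 x 36 x 30 mm on the table at the right side, beside the trays; leave alone.
- scraper_mid (a point): Scraper with black and red handle, 210 mm long, 70 mm wide, 22 mm high, lying beyond the trays; this is its middle; leave alone.
- jar: Glass jar with red lid, 76 mm across, 110 mm high, to the right of the trays; origin at the centre of its foot; leave alone.
Mind the look-alikes: they are no part of the job. Leave any pink look-alike of the part that bears block_b_mid alone.

How it is judged:
On the way, in this order (a step that is already met when the one before it is completed fails the run):
1. the green tray is carried over the blue tray, clear of it (z of top_grip in the frame of pan_rim above 0.07 m and horizontal distance between top_grip and pan_rim below 0.03 m), for 0.1 s.
2. all four lugs are in the sockets of the blue tray (z of top_grip in the frame of pan_rim below 0.0605 m and horizontal distance between top_grip and pan_rim below 0.012 m and angle between the x axis of top_grip and the x axis of pan_rim, either way round below 0.04 rad and angle between the z axis of top_grip and the z axis of pan_rim, either way round below 0.05 rad), for 0.1 s.
At the end, for the whole second after the job is handed in: Green tray home on the blue one: grip centre 41 to 46.5 mm above the socket-mouth level, within 12 mm of the pan's centre and 0.04 rad of its direction, level within 0.02 rad, both clips within 2 mm of rest; the three blocks in the green tray; all at rest (z of top_grip in the frame of pan_rim between 0.041 and 0.0465 m and horizontal distance between top_grip and pan_rim below 0.012 m and angle between the x axis of top_grip and the x axis of pan_rim, either way round below 0.04 rad and angle between the z axis of top_grip and the z axis of pan_rim, either way round below 0.02 rad and angle between top_grip's own z axis and vertical below 0.03 rad and value of joint each of clip_near, clip_far below 0.002 m and linear speed of top_tray below 0.01 m/s and z of each of block_a_mid, block_b_mid, block_c_mid in the frame of top_grip below 0.005 m and horizontal distance between each of block_a_mid, block_b_mid, block_c_mid and top_grip below 0.115 m); the robot touches nothing.
It fails at once if the two trays are forced or banged together (over 60 N between them) (contact force between top_tray and pan above 60 N).
It fails at once if the green tray is tipped more than 17 degrees (angle between top_grip's own z axis and vertical above 0.3 rad).
It fails at once if a bystander is moved more than 30 mm (distance of any of scraper_mid, jar, stray_a_mid, stray_b_mid from where it was at the start of the episode above 0.03 m).
It also fails if it takes over 72 s, if anything falls off the work surface, if the arm or the gripper's body presses on something with over 40 N, if the wrist force passes 120 N, or if a joint passes its speed limit or range.

ROBOT

A 6-joint arm with a two-finger parallel gripper is mounted at the origin on the work surface. World frame = base frame: x ahead of the robot, y to its left, z up, the work surface at z = 0. Lengths are in m, angles in rad, forces in N, time in s.
With the tool pointing down it reaches from about 0.35 to 0.85 m from the base axis. Payload 8.1 kg.
Tool frame: the origin (TCP) lies midway between the tips of the shut fingers; the grasp point (between the pads) lies 19 mm behind it; z points along the fingers, y is the line along which they close (so a half turn about z gives the same grasp; the last joint's range is limited). The gripper opens to 93 mm and grips with 3 to 60 N. Pads are 15 mm wide; open, the fingers measure 128 mm over their backs; the gripper's body (75 mm by 188 mm) begins 65 mm behind the grasp point.
Start: joints at [-1.353, 0.13, 1.488, -0, 1.523, -0.085], TCP at [0.179, -0.573, 0.219] pointing down, gripper open.
Joint ranges: [-2.96, 2.96], [-0.89, 2.26], [0.02, 2.5], [-1.34, 4.48], [0, 2.73], [-2.66, 2.66]. Speed limits (rad/s): [2.39, 2.39, 2.79, 3.14, 3.14, 3.14].

INTERFACE

Orientations are given as a unit quaternion [x, y, z, w].
In Python, from rig import robot gives the robot as it stands.
- The arm moves only by the tool play_rows, never from a script. Its argument "motion" is a list of rows, each an object with "dp": the shift along the tool's x, y, z in cm, a list of three; "spin": the turn about the tool's z in degrees. In form: [{"dp": [dx, dy, dz], "spin": spin}, ...]. A call has 1 to 8 rows; each row is the pose to reach, as a shift and turn from the pose commanded when the call began, along the tool's axes at that moment; what a row does not reach only later rows make up. A row lasts 1/10 s, in which the tool goes at most 50 mm and 8.59 degrees, less where a joint would pass 70% of its speed; a pose out of reach is approached as far as the arm can. A call with a gripper value outside its range is refused whole. "grip" is the opening in per cent of the stroke, from 0 (shut) to 100 (fully open), set as the call begins (left out, the last holds). The fingers move at their own pace and stop on an object; the grip force is fixed at half the most. Time passes only in rows, so rows that repeat a pose let the fingers close. It gives the time, the measured TCP pose, the force and the opening at its end, in the units of the state.
- robot.sense(): the state, without advancing time (a new reading comes with each control period).
- robot.read_camera(name): name is "side" or "top" or "wrist"; returns (picture, depth): 400x640x3 uint8, red, green, blue; 400x640 float32, m along the optical axis (not along the pixel's ray), 0 where there is no reading.
- robot.calibration(name): a dict with "fx", "fy", "cx", "cy" (pixels), "xyz" and "rotation" of the camera in the world. Camera axes: x right, y up, looking along -z (the intrinsics and any distortion apply to the point x, -y, -z); pixel columns grow to the right and rows downward; lengths in m; the calibration is good to about 2 mm. A picture is of the moment at which its call begins: read the wrist's pose just before it. calibration takes no time and is no camera call; for the wrist camera it gives the pose at the moment of the call.
- robot.finish_job(): hands the job in, once; it reports no verdict.
Trained networks look in the newest picture that a camera, given by its name, has taken for a name from the list of things; names that differ only in an ending like _2 or _b are one class to them, and where a whole thing is asked for, a point or a joint stands for the part that bears it (a point fixed in the world has none). Each returns a list of dicts, best first, with "conf" (0 to 1); they miss things now and then, are a little off and sometimes report something else, mostly with a low value. They report only what shows in the picture. A call takes as long as a camera call. They do not tell look-alikes from the thing itself.
- robot.cut_out(name, camera): "mask" (400x640 bool, what is visible of it) and "extent" ([left, top, width, height] as shares, 0 to 1, of the picture: columns of its width, rows of its height, round what is visible of it).
- robot.landmark_of(name, camera): "position" ([column, row] as shares, 0 to 1, of the picture: columns of its width, rows of its height: a listed point, or the origin of a listed thing).
The state is a dict: "time_s": time; "joint_positions": joint angles; "dq": joint speeds; "joint_efforts": joint torques, N m; "tcp_pos": TCP position; "ee_rot": TCP orientation; "contact_force": force on the tool from outside, world axes, zero at the start; "ft_torque": the same for the moment, N m; "finger_gap": finger opening in m.
Only numpy, scipy, OpenCV 4.12 (cv2) and the standard library are available. Lean on these libraries where they do the work, as an engineer would, in place of code of your own. Each camera call takes 0.05 s, during which the arm holds its last target. There are 200 camera calls.

## Working session

There is one attempt and no reset: what is moved stays moved. The work goes in short steps, Python scripts to look and compute and a tool call to move; the robot and the scene stay as the last step left them, time stands still between calls to the robot, and variables do not carry over. Pictures are saved under pics/ and viewed, on a budget of 10 in all, crops included, one or two more only if the job needs it, and the job is handed in when it is done.

Besides the shell and the picture viewer there is one more tool, called after "Call:" as name(argument=value, ...) on one line, values as JSON. play_rows: Moves the arm, as the interface text tells. Its arguments: {"type":"object","properties":{"motion":{"type":"array","items":{"type":"object","properties":{"dp":{"type":"array","items":{"type":"number"}},"spin":{"type":"number"}}}},"grip":{"type":"number"}},"required":["motion"]}

```bash
mkdir -p pics
cat > h.py <<'E'
import numpy as np, cv2
from rig import robot
def save(img,n): cv2.imwrite('pics/'+n,cv2.cvtColor(img,cv2.COLOR_RGB2BGR))
def world(c,u,v,d):
    x=(u-c['cx'])/c['fx']*d; y=(v-c['cy'])/c['fy']*d
    return np.array(c['xyz'])+np.array(c['rotation']).reshape(3,3)@np.array([x,-y,-d])
def ray_z(c,u,v,z):
    o=np.array(c['xyz']);p=world(c,u,v,1.0);return o+(p-o)*(z-o[2])/(p[2]-o[2])
E
python3 - <<'E'
from h import *
s=robot.sense();print(s['tcp_pos'],s['ee_rot'],s['time_s'],s['finger_gap'])
im={}
for n in ['top','side']:
    c=robot.calibration(n);print(n,c)
    im[n],d=robot.read_camera(n); save(im[n],n+'0.png')
    for k in ['top_grip','lip_near','lip_far','pan_rim','pan','block_b_mid']:
        try:
            for r in robot.landmark_of(k,n)[:4]:
                u,v=r['position'][0]*640,r['position'][1]*400
                print(k,round(r['conf'],2),round(u,1),round(v,1),np.round(world(c,u,v,d[int(v),int(u)]),4))
        except Exception as e: print(k,e)
E
```

```text
[ 0.1787965  -0.57215266  0.21759793] [ 9.88561569e-01  1.50815111e-01 -6.75166853e-05 -9.06107724e-04] 0.0 0.09287938041254892
top {'fx': 421.9567554009362, 'fy': 421.9567554009362, 'cx': 320.5718092032425, 'cy': 204.04387534113337, 'xyz': array([ 4.52955290e-01, -6.00410115e-04,  1.18922198e+00]), 'rotation': array([ 0.02409235, -0.03464485, -0.70454014,  0.70840841])}
top_grip cannot reshape array of size 4 into shape (3,3)
lip_near cannot reshape array of size 4 into shape (3,3)
lip_far cannot reshape array of size 4 into shape (3,3)
pan_rim cannot reshape array of size 4 into shape (3,3)
pan cannot reshape array of size 4 into shape (3,3)
block_b_mid cannot reshape array of size 4 into shape (3,3)
side {'fx': 462.113366230845, 'fy': 462.113366230845, 'cx': 315.06315912610125, 'cy': 195.8508086123465, 'xyz': array([0.29554394, 0.81854839, 0.93172514]), 'rotation': array([-0.06398942,  0.38392938,  0.91099155, -0.13637441])}
top_grip cannot reshape array of size 4 into shape (3,3)
lip_near cannot reshape array of size 4 into shape (3,3)
lip_far cannot reshape array of size 4 into shape (3,3)
pan_rim cannot reshape array of size 4 into shape (3,3)
pan cannot reshape array of size 4 into shape (3,3)
block_b_mid cannot reshape array of size 4 into shape (3,3)
```

```bash
sed -i 's/^from rig/from scipy.spatial.transform import Rotation as R\nfrom rig/; s/np.array(c\[.rotation.\]).reshape(3,3)/R.from_quat(c["rotation"]).as_matrix()/' h.py
python3 - <<'E'
from h import *
for n in ['top','side']:
    c=robot.calibration(n)
    im,d=robot.read_camera(n); np.save(n+'d.npy',d)
    for k in ['top_grip','lip_near','lip_far','pan_rim','pan','clip_near','block_b_mid','jar','scraper_mid']:
            for r in robot.landmark_of(k,n)[:4]:
                u,v=r['position'][0]*640,r['position'][1]*400
                print(n,k,round(r['conf'],2),round(u,1),round(v,1),np.round(world(c,u,v,d[min(399,int(v)),min(639,int(u))]),4))
E
```

```text
top top_grip 0.89 372.5 207.2 [ 0.5422 -0.162   0.0229]
top top_grip 0.72 357.1 230.0 [ 0.478  -0.1154  0.0598]
top top_grip 0.26 369.0 171.0 [ 0.6376 -0.148   0.0602]
top lip_near 0.6 371.4 247.6 [ 0.4306 -0.1585  0.0226]
top lip_far 0.67 371.8 171.3 [ 0.6369 -0.1556  0.0594]
top pan_rim 0.83 228.6 192.8 [0.5795 0.2365 0.0264]
top pan_rim 0.34 384.6 230.3 [ 0.4775 -0.1885  0.0632]
top pan 0.67 230.3 198.7 [0.5589 0.2225 0.0718]Traceback (most recent call last):
  File "<stdin>", line 6, in <module>
ValueError: it knows: block_a_mid, block_b_mid, block_c_mid, jar, lip_far, lip_near, pan, pan_rim, scraper_mid, stray_a_mid, stray_b_mid, top_grip, top_tray
```

View pics/top0.png

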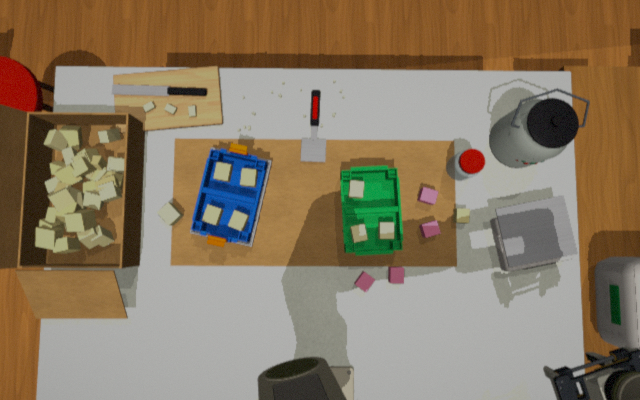

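View pics/side0.png

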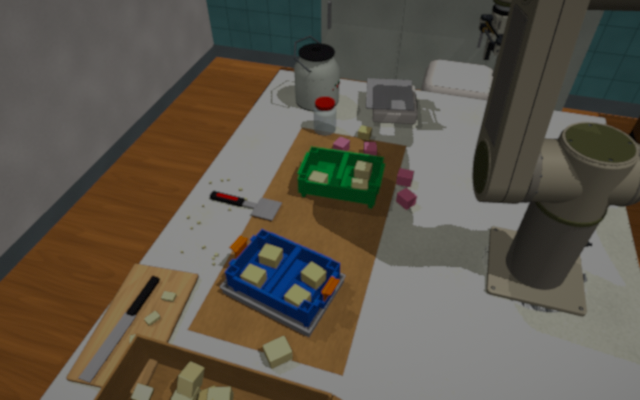

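The top view shows the green tray at about (372,210), with its three cream blocks at (358,190), (359,232) and (387,230). The blue tray stands in the pan at about (231,197), yawed, with its orange clips at (238,149) and (216,240). The pink cubes at (428,195), (430,229), (396,275) and (365,281) are the look-alikes and I'll leave them alone. The networks agree roughly with this. Next I'll fit rectangles to the depth points.

```bash
cat >> h.py <<'E'
def cloud(n,im=None,d=None):
    c=robot.calibration(n)
    if im is None: im,d=robot.read_camera(n)
    v,u=np.mgrid[:400,:640]
    x=(u+.5-c['cx'])/c['fx']*d;y=(v+.5-c['cy'])/c['fy']*d
    P=np.array(c['xyz'])+np.stack([x,-y,-d],-1)@R.from_quat(c['rotation']).as_matrix().T
    hsv=cv2.cvtColor(im,cv2.COLOR_RGB2HSV)
    return im,d,P,hsv
def mask(hsv,col):
    lo,hi={'green':(50,72),'blue':(100,125),'orange':(8,18)}[col]
    return (hsv[...,0]>=lo)&(hsv[...,0]<=hi)&(hsv[...,1]>150)&(hsv[...,2]>50)
def rect(p):
    (cx,cy),(w,h),a=cv2.minAreaRect((p[:,:2]*1000).astype(np.float32))
    return np.round([cx,cy,w,h,a],1)
E
python3 - <<'E'
from h import *
im,d,P,hsv=cloud('top')
for col in ['green','blue']:
    m=mask(hsv,col)&(d>0); p=P[m]
    roi=(p[:,0]>.35)&(p[:,0]<.75)&(abs(p[:,1])<.4); p=p[roi]
    print(col,len(p),np.round(np.percentile(p[:,2],[5,25,50,75,95,99]),4))
    for lo in (.03,.055,.065):
        q=p[p[:,2]>lo]; print(lo,len(q),rect(q),q.mean(0).round(4))
m=mask(hsv,'orange')&(d>0)&(P[...,2]>.03); 
n,l,s,ce=cv2.connectedComponentsWithStats(m.astype(np.uint8))
for i in range(1,n):
    if s[i,4]>15: print('or',s[i,4],ce[i],P[l==i].mean(0),P[l==i].max(0))
E
```

```text
green 3733 [0.0202 0.0227 0.0255 0.069  0.0749 0.077 ]
0.03 1469 [ 530.8 -153.   233.3  156.3    3.4] [ 0.5386 -0.1606  0.0658]
0.055 1166 [ 530.8 -153.   233.3  156.3    3.4] [ 0.5373 -0.1565  0.0709]
0.065 1010 [ 530.8 -153.   233.3  156.3    3.4] [ 0.5348 -0.1539  0.0727]
blue 3635 [0.0223 0.0249 0.0284 0.0714 0.0769 0.0792]
0.03 1697 [566.8 226.6 166.5 238.5  80.6] [0.5743 0.2308 0.0651]
0.055 1305 [567.5 225.5 157.7 237.9  77.7] [0.574  0.2282 0.0715]
0.065 1072 [567.6 225.4 157.7 232.5  77.9] [0.5709 0.2253 0.0742]
or 2009 [ 10.71229467 181.01294176] [0.59291931 0.75371831 0.1360956 ] [0.77700004 0.76856461 0.17267544]
or 333 [ 73.06906907 118.05105105] [0.77101858 0.64421593 0.07424049] [0.77426456 0.73226533 0.11202559]
or 58 [116.05172414 118.31034483] [0.77107932 0.52979274 0.07527319] [0.77215745 0.55468449 0.11249187]
or 20 [128.45 120.3 ] [0.757839   0.48356644 0.10464334] [0.77330584 0.48519907 0.11028473]
or 26 [127.46153846 139.96153846] [0.7054851  0.48328705 0.10604927] [0.72902397 0.485621   0.11243514]
or 50 [237.92 150.78] [0.68249519 0.20010479 0.09094576] [0.69293057 0.22340517 0.09634163]
or 17 [125.35294118 187.        ] [0.58271358 0.48322526 0.10655483] [0.5930525  0.48491576 0.11351682]
or 150 [215.78 241.16] [0.44533208 0.25213927 0.09108229] [0.45875581 0.27582019 0.0977908 ]
or 16 [122.5625 252.625 ] [0.41532268 0.48388743 0.10471231] [0.42709464 0.48833275 0.11261504]
or 78 [ 30.62820513 266.11538462] [0.38037823 0.71435696 0.1020698 ] [0.39341895 0.74104469 0.11526789]
or 16 [ 28.625  301.5625] [0.28811176 0.73157937 0.07529437] [0.30377869 0.73679257 0.08660141]
```

```bash
cat >> h.py <<'E'
def go(x,y,z,psi):
    s=robot.sense();q=R.from_quat(s['ee_rot']);M=q.as_matrix()
    cur=np.degrees(np.arctan2(M[1,0],M[0,0]))
    dp=M.T@(np.array([x,y,z])-s['tcp_pos'])*100
    print('t',round(s['time_s'],2),'tcp',np.round(s['tcp_pos'],4),'psi',round(cur,2),'tilt',np.round(M[:,2],4),'gap',round(s['finger_gap'],4),'F',np.round(s['contact_force'],2),'T',np.round(s['ft_torque'],2))
    print('dp',dp.round(2),'spin',round((cur-psi+180)%360-180,2))
E
python3 -c "
from h import *
go(.48,-.153,.36,93.4)"
```

```text
t 1.05 tcp [ 0.1789 -0.5727  0.2187] psi 17.35 tilt [ 0. -0. -1.] gap 0.093 F [-0.26 -0.5  -0.02] T [ 0.02 -0.01  0.03]
dp [ 41.25 -31.08 -14.14] spin -76.05
```

Call:
play_rows(motion=[{"dp":[10,-8,-10],"spin":-8},{"dp":[41.2,-31.1,-14.1],"spin":-76},{"dp":[41.2,-31.1,-14.1],"spin":-76},{"dp":[41.2,-31.1,-14.1],"spin":-76},{"dp":[41.2,-31.1,-14.1],"spin":-76},{"dp":[41.2,-31.1,-14.1],"spin":-76},{"dp":[41.2,-31.1,-14.1],"spin":-76},{"dp":[41.2,-31.1,-14.1],"spin":-76}], grip=28)

```text
time_s: 1.85
tcp_pos: [0.4009, -0.2615, 0.329]
ee_rot: [0.732, 0.681, 0.0, 0.0]
contact_force: [0.5, -0.7, -0.5]
finger_gap: 0.0338
```

```bash
python3 -c "
from h import *
go(.48,-.153,.36,93.4)"
```

```text
t 1.85 tcp [ 0.4009 -0.2615  0.329 ] psi 85.85 tilt [ 8.e-04 -6.e-04 -1.e+00] gap 0.0338 F [ 0.53 -0.75 -0.47] T [-0.07 -0.08  0.02]
dp [11.39  7.11 -3.1 ] spin -7.55
```

Call:
play_rows(motion=[{"dp":[4,2.5,-1],"spin":-4},{"dp":[11.4,7.1,-3.1],"spin":-7.5},{"dp":[11.4,7.1,-3.1],"spin":-7.5},{"dp":[11.4,7.1,-3.1],"spin":-7.5},{"dp":[11.4,7.1,-3.1],"spin":-7.5}], grip=28)

```text
time_s: 2.35
tcp_pos: [0.4802, -0.1545, 0.3594]
ee_rot: [0.687, 0.726, -0.0, 0.0]
contact_force: [-0.5, 0.4, -0.3]
finger_gap: 0.0264
```

Run:
```python
from h import *
go(.53,-.153,.36,93.4)
c=robot.calibration('wrist');print(c)
im,d,P,hsv=cloud('wrist');save(im,'w1.png')
m=mask(hsv,'green')&(d>0);p=P[m]
for lo in (.055,.065,.07):
    q=p[p[:,2]>lo];print(lo,len(q),rect(q),np.percentile(q[:,2],[50,90,99]))
```

```text
t 2.35 tcp [ 0.4802 -0.1545  0.3594] psi 93.14 tilt [ 1.e-04 -4.e-04 -1.e+00] gap 0.0264 F [-0.5   0.39 -0.35] T [-0.03 -0.11  0.04]
dp [-0.12  4.98 -0.06] spin -0.26
{'fx': 342.1912219566659, 'fy': 342.1912219566659, 'cx': 328.0802829924401, 'cy': 200.59523214136456, 'xyz': array([ 0.47582227, -0.08576614,  0.52556333]), 'rotation': array([-0.12637834, -0.00308977,  0.02738826,  0.99159914])}
0.055 3750 [ 533.1 -152.8  234.6  156.2    3.1] [0.07256814 0.07436328 0.07629491]
0.065 3730 [ 533.1 -152.8  234.6  156.2    3.1] [0.07257524 0.07436976 0.07629514]
0.07 3686 [ 533.1 -152.7  234.6  156.     3.2] [0.07259339 0.0743852  0.07629804]
```

View pics/w1.png

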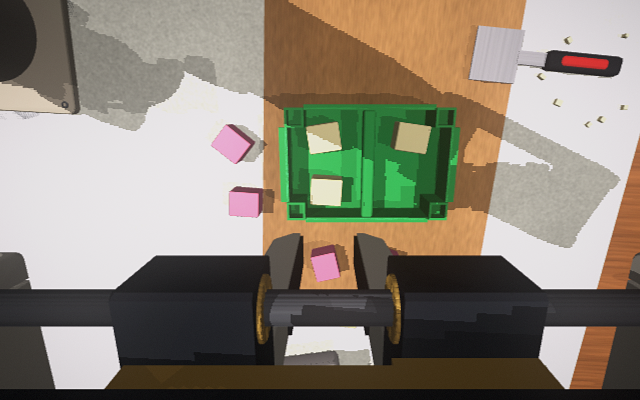

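The wrist view shows the green tray centred near pixel (369,163). Its bar is at column 368, with clear finger room around row 163 between the blocks. The pink cubes are outside the tray. Next I'll refine the bar position.

Run:
```python
from h import *
im,d,P,hsv=cloud('wrist')
m=mask(hsv,'green')&(d>0);p=P[m];p=p[p[:,2]>.055]
c=np.array([.533,-.1528]);a=np.radians(3.2);A=np.array([[np.cos(a),np.sin(a)],[-np.sin(a),np.cos(a)]])
l=(p[:,:2]-c)@A.T
b=l[(abs(l[:,0])<30)&(abs(l[:,1])<.055)&(abs(l[:,0])<.03)];z=p[(abs(l[:,1])<.055)&(abs(l[:,0])<.03),2]
print(len(b),np.percentile(b[:,0],[2,25,50,75,98]),np.polyfit(b[:,1],b[:,0],1),np.percentile(z,[10,50,90]))
for k in ('top_grip','lip_near','lip_far'):
  for r in robot.landmark_of(k,'wrist')[:2]:
    u,v=r['position'][0]*640,r['position'][1]*400; q=ray_z(robot.calibration('wrist'),u,v,.073)
    print(k,r['conf'],q,(q[:2]-c)@A.T)
go(.533,-.1528,.15,93.2)
go(.533,-.1528,.045,93.2)
```

```text
1015 [-0.00760987 -0.00434927 -0.00028397  0.00376602  0.00780997] [ 0.00742565 -0.00022756] [0.071267   0.07302842 0.07421839]
top_grip 0.67 [ 0.53118169 -0.15572237  0.073     ] [-0.00197861 -0.00281631]
top_grip 0.6 [ 0.73912052 -0.00934138  0.073     ] [0.2138072  0.13172897]
lip_near 0.71 [ 0.58379059 -0.11180009  0.073     ] [0.05300007 0.03810078]
lip_far 0.66 [ 0.6466461  -0.14702259  0.073     ] [ 0.1137914 -0.0005755]
t 2.6 tcp [ 0.4792 -0.1562  0.3589] psi 92.89 tilt [-5.e-04  0.e+00 -1.e+00] gap 0.0262 F [ 0.19 -0.48  0.02] T [-0.05 -0.13  0.02]
dp [ 0.07  5.4  20.89] spin -0.31
t 2.6 tcp [ 0.4792 -0.1562  0.3589] psi 92.89 tilt [-5.e-04  0.e+00 -1.e+00] gap 0.0262 F [ 0.19 -0.48  0.02] T [-0.05 -0.13  0.02]
dp [ 0.07  5.41 31.39] spin -0.31
```

Call:
play_rows(motion=[{"dp":[0,5.3,4],"spin":0},{"dp":[0,5.3,9],"spin":0},{"dp":[0,5.3,14],"spin":0},{"dp":[0,5.3,18],"spin":0},{"dp":[0,5.3,20.9],"spin":0},{"dp":[0,5.3,20.9],"spin":0}])

```text
time_s: 3.2
tcp_pos: [0.5285, -0.1518, 0.1441]
ee_rot: [0.689, 0.725, -0.002, -0.005]
contact_force: [-1.0, 0.1, -0.2]
finger_gap: 0.026
```

Run:
```python
from h import *
for i in range(4):
  im,d,P,hsv=cloud('wrist')
  m=mask(hsv,'green')&(d>0);p=P[m];p=p[p[:,2]>.055]
  go(.533,-.1528,.045,93.)
save(im,'w2.png')
c=np.array([.533,-.1528]);a=np.radians(3.);A=np.array([[np.cos(a),np.sin(a)],[-np.sin(a),np.cos(a)]])
l=(p[:,:2]-c)@A.T
k=(abs(l[:,1])<.055)&(abs(l[:,0])<.03);b=l[k]
print(k.sum(),np.percentile(b[:,0],[2,25,50,75,98]),np.polyfit(b[:,1],b[:,0],1))
```

```text
t 3.25 tcp [ 0.5306 -0.1525  0.148 ] psi 92.93 tilt [-0.005   0.0019 -1.    ] gap 0.0261 F [-0.44  0.58  0.13] T [-0.   -0.12  0.06]
dp [-0.07  0.29 10.3 ] spin -0.07
t 3.3 tcp [ 0.5324 -0.153   0.1508] psi 92.94 tilt [-5.e-04  2.e-04 -1.e+00] gap 0.0265 F [-0.62 -0.41  0.87] T [-0.04 -0.09 -0.02]
dp [ 0.02  0.06 10.58] spin -0.06
t 3.35 tcp [ 0.5337 -0.1534  0.1526] psi 92.96 tilt [ 0.0025 -0.001  -1.    ] gap 0.0261 F [-0.3   1.02 -0.12] T [-0.05 -0.09 -0.01]
dp [ 0.07 -0.09 10.76] spin -0.04
t 3.4 tcp [ 0.5343 -0.1535  0.1534] psi 92.96 tilt [ 0.0041 -0.0016 -1.    ] gap 0.0263 F [0.31 0.12 0.49] T [-0.04 -0.06 -0.07]
dp [ 0.09 -0.17 10.83] spin -0.04
3090 [-0.00772544 -0.00399359  0.00036182  0.00407745  0.0078809 ] [0.00484988 0.00011255]
```

View pics/w2.png

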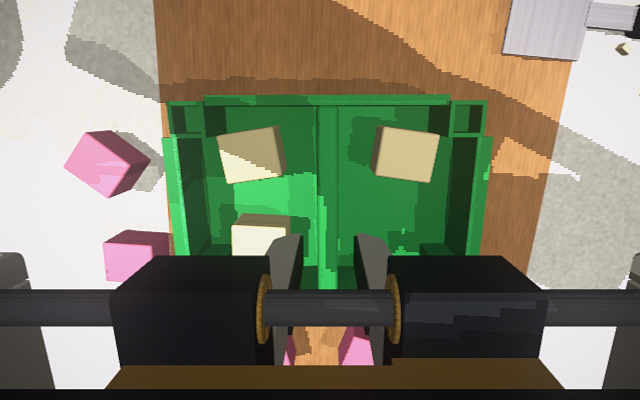

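The close view shows the bar at column 328, centred between the fingers (inner edges at 300 and 357), with the blocks clear of them. I'll descend and close.

Call:
play_rows(motion=[{"dp":[0,0,2]},{"dp":[0,0,5]},{"dp":[0,0,7.5]},{"dp":[0,0,9]},{"dp":[0,0,10]},{"dp":[0,0,10.5]},{"dp":[0,0,10.5]},{"dp":[0,0,10.5]}])

```text
schema error: expected keys dp, spin
```

Call:
play_rows(motion=[{"dp":[0,0,0]},{"dp":[0,0,0]},{"dp":[0,0,0]},{"dp":[0,0,0]},{"dp":[0,0,0]}], grip=0)

```text
schema error: expected keys dp, spin
```

Run:
```python
from h import *
go(.533,-.1528,.045,93.)
```

```text
t 3.4 tcp [ 0.5343 -0.1535  0.1534] psi 92.96 tilt [ 0.0041 -0.0016 -1.    ] gap 0.0263 F [0.31 0.12 0.49] T [-0.04 -0.06 -0.07]
dp [ 0.09 -0.17 10.83] spin -0.04
```

Call:
play_rows(motion=[{"dp":[0,0,2],"spin":0},{"dp":[0,0,5],"spin":0},{"dp":[0,0,7.5],"spin":0},{"dp":[0,0,9],"spin":0},{"dp":[0,0,10],"spin":0},{"dp":[0,0,10.5],"spin":0},{"dp":[0,0,10.5],"spin":0},{"dp":[0,0,10.5],"spin":0}])

```text
time_s: 4.2
tcp_pos: [0.5336, -0.1527, 0.0464]
ee_rot: [0.688, 0.725, 0.0, 0.001]
contact_force: [-0.1, 0.1, 0.9]
finger_gap: 0.0258
```

Call:
play_rows(motion=[{"dp":[0,0,0],"spin":0},{"dp":[0,0,0],"spin":0},{"dp":[0,0,0],"spin":0},{"dp":[0,0,0],"spin":0},{"dp":[0,0,0],"spin":0}], grip=0)

```text
time_s: 4.7
tcp_pos: [0.5333, -0.1526, 0.0461]
ee_rot: [0.688, 0.725, 0.0, 0.001]
contact_force: [-0.8, 0.4, 5.7]
finger_gap: 0.0159
```

Run:
```python
from h import *
go(.533,-.1528,.045,93.)
```

```text
t 4.7 tcp [ 0.5333 -0.1526  0.0461] psi 93.01 tilt [ 1.2e-03 -5.0e-04 -1.0e+00] gap 0.0159 F [-0.76  0.42  5.66] T [-0.07  0.15  0.04]
dp [-0.02 -0.03  0.11] spin 0.01
```

Call:
play_rows(motion=[{"dp":[0,0,-0.3],"spin":0},{"dp":[0,0,-1],"spin":0},{"dp":[0,0,-2.2],"spin":0},{"dp":[0,0,-4],"spin":0},{"dp":[0,0,-6],"spin":0},{"dp":[0,0,-8],"spin":0},{"dp":[0,0,-9],"spin":0},{"dp":[0,0,-9.3],"spin":0}])

```text
time_s: 5.5
tcp_pos: [0.5337, -0.1527, 0.1401]
ee_rot: [0.688, 0.725, 0.001, 0.001]
contact_force: [-0.2, 0.6, -6.3]
finger_gap: 0.0159
```

Call:
play_rows(motion=[{"dp":[0,0,0],"spin":0},{"dp":[0,0,0],"spin":0},{"dp":[0,0,0],"spin":0},{"dp":[0,0,0],"spin":0},{"dp":[0,0,0],"spin":0}])

```text
time_s: 6.0
tcp_pos: [0.5325, -0.1522, 0.1377]
ee_rot: [0.688, 0.725, -0.0, -0.0]
contact_force: [-0.3, -0.1, -5.8]
finger_gap: 0.016
```

Run:
```python
from h import *
go(.45,.2,.20,78)
im,d,P,hsv=cloud('wrist');save(im,'w3.png')
m=mask(hsv,'green')&(d>0);p=P[m];p=p[(p[:,2]>.12)&(p[:,2]<.2)];print(np.percentile(p[:,2],[5,50,90]))
A=np.c_[p[:,:2],np.ones(len(p))];q=p[p[:,2]>.145];
print(rect(q))
```

```text
t 6.0 tcp [ 0.5325 -0.1522  0.1377] psi 93.01 tilt [-9.e-04  3.e-04 -1.e+00] gap 0.016 F [-0.29 -0.09 -5.76] T [-0.05 -0.07  0.  ]
dp [35.61 -6.39 -6.21] spin 15.01
[0.13347077 0.16366486 0.1652154 ]
[ 531.1 -142.   238.2  140.2    2.3]
```

Run:
```python
from h import *
go(.528,.037,.32,78)
```

```text
t 6.05 tcp [ 0.5326 -0.1523  0.1378] psi 93.01 tilt [-6.e-04  3.e-04 -1.e+00] gap 0.0157 F [-0.2   0.07 -5.97] T [-0.06 -0.11  0.03]
dp [ 18.93   0.53 -18.21] spin 15.01
```

Call:
play_rows(motion=[{"dp":[0.5,0,-1],"spin":0},{"dp":[2,0,-3],"spin":1},{"dp":[4.5,0.1,-5.5],"spin":3},{"dp":[7.5,0.2,-8],"spin":5.5},{"dp":[10.5,0.3,-11],"spin":8},{"dp":[13.5,0.4,-14],"spin":10.5},{"dp":[16,0.5,-16.2],"spin":12.5},{"dp":[18,0.5,-17.5],"spin":14}])

```text
time_s: 6.85
tcp_pos: [0.5288, 0.0295, 0.3171]
ee_rot: [0.772, 0.636, 0.002, 0.001]
contact_force: [0.6, -0.6, -5.7]
finger_gap: 0.0155
```

Call:
play_rows(motion=[{"dp":[0.6,0,-0.5],"spin":0.7},{"dp":[0.9,-0.2,-0.7],"spin":1},{"dp":[0.9,-0.2,-0.7],"spin":1},{"dp":[0.9,-0.2,-0.7],"spin":1},{"dp":[0.9,-0.2,-0.7],"spin":1},{"dp":[0.9,-0.2,-0.7],"spin":1}])

```text
time_s: 7.45
tcp_pos: [0.5279, 0.0362, 0.3196]
ee_rot: [0.777, 0.629, -0.0, -0.0]
contact_force: [-1.4, -0.4, -5.2]
finger_gap: 0.0159
```

Run:
```python
from h import *
go(.554,.1595,.32,78)
c=robot.calibration('wrist')
im,d,P,hsv=cloud('wrist');save(im,'wA.png');np.savez('wA.npz',im=im,d=d,P=P,hsv=hsv)
s=robot.sense();print(s['tcp_pos'])
```

```text
t 7.45 tcp [0.5279 0.0362 0.3196] psi 77.96 tilt [-0.0012 -0.     -1.    ] gap 0.0159 F [-1.42 -0.41 -5.24] T [-0.09 -0.07  0.  ]
dp [ 1.26e+01 -1.00e-02 -5.00e-02] spin -0.04
[0.52792799 0.03634431 0.31970361]
```

View pics/wA.png

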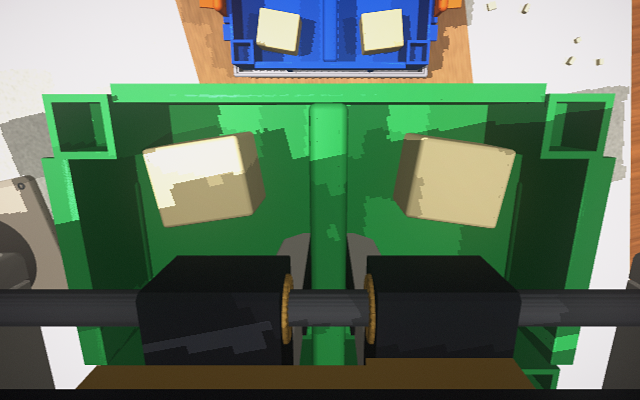

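This view shows the held green tray level with its three blocks in it. The blue tray's near sockets are at about (245,52) and (412,55), and its clips are at the top edge at (210,4) and (447,4).

Call:
play_rows(motion=[{"dp":[1,0,0],"spin":0},{"dp":[3,0,0],"spin":0},{"dp":[6,0,0],"spin":0},{"dp":[9,0,0],"spin":0},{"dp":[11.3,0,0],"spin":0},{"dp":[12.3,0,0],"spin":0},{"dp":[12.6,0,0],"spin":0},{"dp":[12.6,0,0],"spin":0}])

```text
time_s: 8.3
tcp_pos: [0.5542, 0.1601, 0.3201]
ee_rot: [0.777, 0.63, -0.0, 0.0]
contact_force: [-0.5, -0.5, -6.2]
finger_gap: 0.0157
```

Call:
play_rows(motion=[{"dp":[0,0,0],"spin":0},{"dp":[0,0,0],"spin":0},{"dp":[0,0,0],"spin":0},{"dp":[0,0,0],"spin":0}])

```text
time_s: 8.7
tcp_pos: [0.5543, 0.1596, 0.3204]
ee_rot: [0.777, 0.629, 0.0, 0.0]
contact_force: [0.1, -0.1, -5.8]
finger_gap: 0.0157
```

Run:
```python
from h import *
go(.554,.1595,.32,78)
im,d,P,hsv=cloud('wrist');save(im,'wB.png');np.savez('wB.npz',im=im,d=d,P=P,hsv=hsv)
a=np.radians(-12.1);A=np.array([[np.cos(a),np.sin(a)],[-np.sin(a),np.cos(a)]]);c=np.array([.568,.2255])
L={}
for n in 'AB':
    D=np.load(f'w{n}.npz');P=D['P'];m=mask(D['hsv'],'blue')&(D['d']>0)&(P[...,2]>.06)&(P[...,2]<.085)
    q=P[m];l=(q[:,:2]-c)@A.T*1000;L[n]=l
    print(n,len(l),'z',np.percentile(q[:,2],[50,95]),'x',np.percentile(l[:,0],[.5,99.5]).round(1),'y',np.percentile(l[:,1],[.5,99.5]).round(1))
    # raster of heights in local frame for post inspection
    sel=(D['d']>0)&(P[...,2]<.12); q=P[sel]; l=(q[:,:2]-c)@A.T*1000
    img=np.zeros((200,280),np.uint8)
    ix=(l[:,0]+140).astype(int);iy=(100-l[:,1]).astype(int);k=(ix>=0)&(ix<280)&(iy>=0)&(iy<200)
    np.maximum.at(img,(iy[k],ix[k]),np.clip(q[k,2]*2500,1,255).astype(np.uint8))
    L[n+'i']=img
o=np.maximum(L['Ai'],L['Bi']); cv2.imwrite('pics/hm.png',cv2.resize(np.vstack([L['Ai'],L['Bi']]),(560,800),interpolation=cv2.INTER_NEAREST)[:,:])
cv2.imwrite('pics/hm.png',cv2.resize(np.hstack([L['Ai'],L['Bi']]),(800,286),interpolation=cv2.INTER_NEAREST))
```

```text
t 8.7 tcp [0.5543 0.1596 0.3204] psi 77.97 tilt [ 2.e-04  0.e+00 -1.e+00] gap 0.0157 F [ 0.15 -0.06 -5.83] T [-0.06 -0.07 -0.01]
dp [-0.02 -0.03  0.04] spin -0.03
A 3165 z [0.07461838 0.07760271] x [-114.6  118.1] y [-77.1  -8.4]
B 2456 z [0.07469011 0.07779373] x [-114.8  118.2] y [34.  80.5]
```

View pics/wB.png

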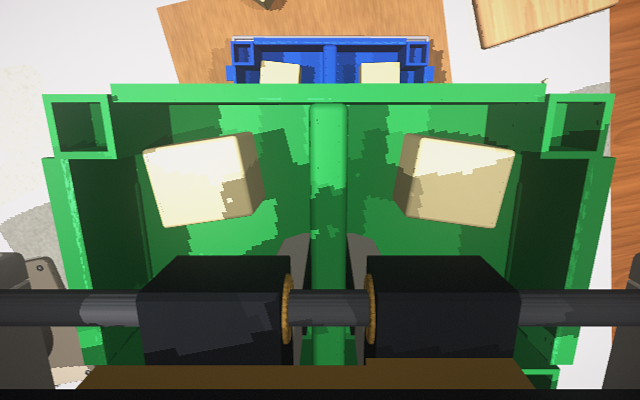

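View pics/hm.png

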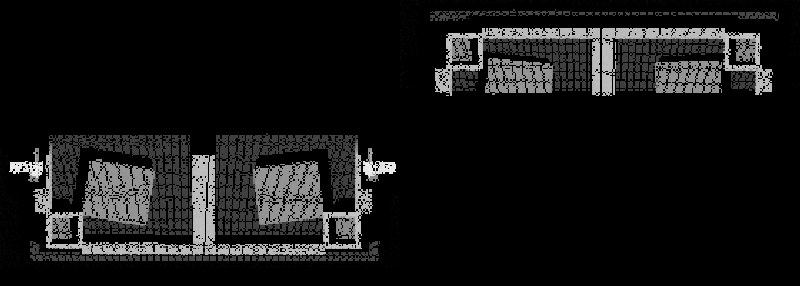

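```bash
cat > fit.py <<'E'
from h import *
from scipy.optimize import minimize
def fit(p,posts,c0,yaw0,fixyaw=False):
    # p: Nx2 mm top-level points; posts: list of (sx,sy)
    sg=lambda t:1/(1+np.exp(-np.clip(t/.35,-50,50)))
    def cost(t):
        a=np.radians(yaw0 if fixyaw else t[2]);A=np.array([[np.cos(a),np.sin(a)],[-np.sin(a),np.cos(a)]])
        l=(p-t[:2])@A.T;s=0
        for sx,sy in posts:
            e=np.abs(l-[97.5*sx,62.5*sy]).max(1)
            s+=(sg(12.5-e)*sg(e-9.5)-sg(9.5-e)).sum()
        return -s
    best=None
    for dx in range(-6,7,2):
        for dy in range(-6,7,2):
            r=minimize(cost,[c0[0]+dx,c0[1]+dy,yaw0],method='Nelder-Mead',options=dict(xatol=.02,fatol=.1))
            if best is None or r.fun<best.fun:best=r
    return best.x.round(2),round(best.fun,1)
def tops(n,col,lo,hi):
    D=np.load(n);P=D['P'];m=mask(D['hsv'],col)&(D['d']>0)&(P[...,2]>lo)&(P[...,2]<hi)
    return P[m][:,:2]*1000
E
python3 - <<'E'
from fit import *
a=tops('wA.npz','blue',.071,.085);b=tops('wB.npz','blue',.071,.085)
c=(568,225.5)
print('A near',fit(a,[(1,-1),(-1,-1)],c,-12.1));print('B far',fit(b,[(1,1),(-1,1)],c,-12.1))
# joint with both clouds
print('joint',fit(np.vstack([a,b]),[(1,-1),(-1,-1),(1,1),(-1,1)],c,-12.1))
D=np.load('wB.npz');P=D['P'];m=mask(D['hsv'],'green')&(P[...,2]>.2);print(np.percentile(P[m][:,2],[50,80,95,99]))
for n,cc in (('wA.npz',(528,37)),('wB.npz',(554,159.5))):
    print(n,'green',fit(tops(n,'green',.341,.36),[(1,1),(-1,1)],cc,-12.))
    D=np.load(n);P=D['P'];q=P[mask(D['hsv'],'green')&(P[...,2]>.33)];a=np.radians(-12);l=(q[:,:2]*1000-cc)@np.array([[np.cos(a),-np.sin(a)],[np.sin(a),np.cos(a)]])
    k=(abs(l[:,0])<15)&(l[:,1]>0)&(l[:,1]<60);print('bar x',np.percentile(l[k,0],[2,50,98]),np.polyfit(l[k,1],l[k,0],1),'rim z by x',[np.round(np.median(q[(abs(l[:,0]-x)<6)&(abs(l[:,1]-73)<3),2]),4) for x in (-80,-40,40,80)])
# pan rim: bright points z~.028
E
```

```text
A near (array([570.03, 226.92, -12.1 ]), np.float64(-375.0))
B far (array([570.  , 226.83, -12.25]), np.float64(-369.8))
joint (array([570.09, 226.86, -12.18]), np.float64(-741.6))
[0.32839734 0.34690841 0.34872028 0.35032385]
wA.npz green (array([527.56,  36.91, -12.07]), np.float64(-2009.5))
bar x [-7.82024497 -0.32679579  7.38423573] [ 0.00123984 -0.24257216] rim z by x [np.float64(0.349), np.float64(0.3457), np.float64(0.3455), np.float64(0.3456)]
wB.npz green (array([553.73, 160.32, -12.06]), np.float64(-1917.0))
bar x [-7.58747661 -0.12158533  7.58387757] [ 0.00227894 -0.06236262] rim z by x [np.float64(0.3495), np.float64(0.3464), np.float64(0.3463), np.float64(0.3466)]
```

The near, far and joint fits for the blue tray agree within 0.1 mm, and the held tray's offset is known from the same camera. So I need +68.5 mm along tool x, +2.1 mm along tool y and 17 cm down.

Call:
play_rows(motion=[{"dp":[1,0,1],"spin":0},{"dp":[3,0.1,3],"spin":0.1},{"dp":[5.3,0.2,6],"spin":0.1},{"dp":[6.6,0.2,9],"spin":0.1},{"dp":[6.85,0.21,12],"spin":0.1},{"dp":[6.85,0.21,14.5],"spin":0.1},{"dp":[6.85,0.21,16.2],"spin":0.1},{"dp":[6.85,0.21,17],"spin":0.1}])

```text
time_s: 9.55
tcp_pos: [0.5691, 0.2267, 0.1474]
ee_rot: [0.778, 0.629, -0.002, -0.001]
contact_force: [0.1, -0.0, -5.9]
finger_gap: 0.0157
```

Call:
play_rows(motion=[{"dp":[0,0,0],"spin":0},{"dp":[0,0,0],"spin":0},{"dp":[0,0,0],"spin":0},{"dp":[0,0,0],"spin":0},{"dp":[0,0,0],"spin":0}])

```text
time_s: 10.05
tcp_pos: [0.5711, 0.2268, 0.1513]
ee_rot: [0.778, 0.629, 0.001, 0.0]
contact_force: [-0.5, -0.2, -6.4]
finger_gap: 0.0155
```

Run:
```python
from fit import *
go(.5706,.2261,.123,77.85)
im,d,P,hsv=cloud('wrist');np.savez('wC.npz',im=im,d=d,P=P,hsv=hsv)
print(fit(tops('wC.npz','green',.171,.19),[(1,1),(-1,1)],(570,227),-12.1))
go(.5706,.2261,.123,77.85)
```

```text
t 10.05 tcp [0.5711 0.2268 0.1513] psi 77.9 tilt [ 1.5e-03  5.0e-04 -1.0e+00] gap 0.0155 F [-0.53 -0.2  -6.41] T [-0.1  -0.09 -0.04]
dp [-0.08 -0.03  2.83] spin 0.05
(array([570.4 , 227.48, -12.1 ]), np.float64(-2090.2))
t 10.1 tcp [0.5709 0.2268 0.151 ] psi 77.9 tilt [ 1.1e-03  4.0e-04 -1.0e+00] gap 0.0162 F [ 0.79 -1.07 -6.35] T [-0.06 -0.1  -0.03]
dp [-0.07 -0.02  2.8 ] spin 0.05
```

Call:
play_rows(motion=[{"dp":[-0.05,-0.02,0.5],"spin":0},{"dp":[-0.05,-0.02,1.1],"spin":0},{"dp":[-0.05,-0.02,1.6],"spin":0},{"dp":[-0.05,-0.02,1.9],"spin":0},{"dp":[-0.05,-0.02,2.1],"spin":0},{"dp":[-0.05,-0.02,2.2],"spin":0},{"dp":[-0.05,-0.02,2.3],"spin":0},{"dp":[-0.05,-0.02,2.3],"spin":0}])

```text
time_s: 10.9
tcp_pos: [0.5703, 0.2263, 0.1273]
ee_rot: [0.778, 0.629, 0.0, 0.0]
contact_force: [-0.7, -0.7, -6.8]
finger_gap: 0.0159
```

Call:
play_rows(motion=[{"dp":[0,0,0.05],"spin":0},{"dp":[0,0,0.1],"spin":0},{"dp":[0,0,0.15],"spin":0},{"dp":[0,0,0.2],"spin":0},{"dp":[0,0,0.25],"spin":0},{"dp":[0,0,0.3],"spin":0},{"dp":[0,0,0.35],"spin":0},{"dp":[0,0,0.4],"spin":0}])

```text
time_s: 11.7
tcp_pos: [0.5702, 0.2262, 0.1232]
ee_rot: [0.778, 0.629, -0.0, 0.0]
contact_force: [0.2, -0.2, -6.0]
finger_gap: 0.0159
```

Run:
```python
from fit import *
go(.5706,.2261,.119,77.85)
```

```text
t 11.7 tcp [0.5702 0.2262 0.1232] psi 77.91 tilt [ 0. -0. -1.] gap 0.0159 F [ 0.22 -0.16 -6.  ] T [-0.07 -0.1  -0.06]
dp [-0.01  0.04  0.42] spin 0.06
```

Not yet in contact. I'll continue slowly.

Call:
play_rows(motion=[{"dp":[0,0,0.04],"spin":0},{"dp":[0,0,0.08],"spin":0},{"dp":[0,0,0.12],"spin":0},{"dp":[0,0,0.16],"spin":0},{"dp":[0,0,0.2],"spin":0},{"dp":[0,0,0.2],"spin":0}])

```text
time_s: 12.3
tcp_pos: [0.5702, 0.2262, 0.1211]
ee_rot: [0.778, 0.629, -0.0, -0.0]
contact_force: [0.6, 0.4, -6.9]
finger_gap: 0.0156
```

Call:
play_rows(motion=[{"dp":[0,0,0.05],"spin":0},{"dp":[0,0,0.1],"spin":0},{"dp":[0,0,0.15],"spin":0},{"dp":[0,0,0.2],"spin":0},{"dp":[0,0,0.2],"spin":0}])

```text
time_s: 12.8
tcp_pos: [0.5701, 0.2262, 0.1191]
ee_rot: [0.778, 0.629, -0.0, -0.0]
contact_force: [-0.2, 0.0, -6.1]
finger_gap: 0.0157
```

Call:
play_rows(motion=[{"dp":[0,0,0.05],"spin":0},{"dp":[0,0,0.1],"spin":0},{"dp":[0,0,0.15],"spin":0},{"dp":[0,0,0.2],"spin":0},{"dp":[0,0,0.2],"spin":0}])

```text
time_s: 13.3
tcp_pos: [0.5702, 0.2263, 0.1171]
ee_rot: [0.778, 0.629, -0.0, -0.0]
contact_force: [-0.2, 0.2, -6.7]
finger_gap: 0.0156
```

Call:
play_rows(motion=[{"dp":[0,0,0.05],"spin":0},{"dp":[0,0,0.1],"spin":0},{"dp":[0,0,0.15],"spin":0},{"dp":[0,0,0.2],"spin":0},{"dp":[0,0,0.2],"spin":0}])

```text
time_s: 13.8
tcp_pos: [0.5702, 0.2262, 0.1151]
ee_rot: [0.778, 0.629, -0.0, -0.0]
contact_force: [-0.4, 0.1, -5.4]
finger_gap: 0.0159
```

Call:
play_rows(motion=[{"dp":[0,0,0.05],"spin":0},{"dp":[0,0,0.1],"spin":0},{"dp":[0,0,0.15],"spin":0},{"dp":[0,0,0.2],"spin":0},{"dp":[0,0,0.2],"spin":0}])

```text
time_s: 14.3
tcp_pos: [0.5705, 0.2265, 0.1142]
ee_rot: [0.778, 0.629, 0.001, 0.0]
contact_force: [-5.3, -0.4, 4.2]
finger_gap: 0.0157
```

Call:
play_rows(motion=[{"dp":[0,0,0.03],"spin":0},{"dp":[0,0,0.06],"spin":0},{"dp":[0,0,0.1],"spin":0},{"dp":[0,0,0.1],"spin":0}])

```text
time_s: 14.7
tcp_pos: [0.5708, 0.2266, 0.1133]
ee_rot: [0.778, 0.629, 0.001, 0.0]
contact_force: [-4.6, -0.2, 5.3]
finger_gap: 0.0155
```

Call:
play_rows(motion=[{"dp":[0,0,0.03],"spin":0},{"dp":[0,0,0.06],"spin":0},{"dp":[0,0,0.1],"spin":0},{"dp":[0,0,0.1],"spin":0}])

```text
time_s: 15.1
tcp_pos: [0.5707, 0.2267, 0.1124]
ee_rot: [0.778, 0.629, 0.001, 0.0]
contact_force: [-5.1, 0.4, 5.8]
finger_gap: 0.0159
```

Run:
```python
from fit import *
go(.5706,.2261,.103,77.85)
```

```text
t 15.1 tcp [0.5707 0.2267 0.1124] psi 77.92 tilt [ 1.4e-03  7.0e-04 -1.0e+00] gap 0.0159 F [-5.1   0.35  5.78] T [-0.14  0.38 -0.04]
dp [-0.06  0.    0.94] spin 0.07
```

Call:
play_rows(motion=[{"dp":[0,-0.02,0.03],"spin":0},{"dp":[0,-0.03,0.06],"spin":0},{"dp":[0,-0.03,0.1],"spin":0},{"dp":[0,-0.03,0.1],"spin":0}])

```text
time_s: 15.5
tcp_pos: [0.5702, 0.2267, 0.1114]
ee_rot: [0.778, 0.629, 0.001, 0.0]
contact_force: [-6.8, 0.5, 6.8]
finger_gap: 0.0161
```

Call:
play_rows(motion=[{"dp":[0,0,0.03],"spin":0},{"dp":[0,0,0.06],"spin":0},{"dp":[0,0,0.1],"spin":0},{"dp":[0,0,0.1],"spin":0}])

```text
time_s: 15.9
tcp_pos: [0.5689, 0.227, 0.1091]
ee_rot: [0.777, 0.629, -0.001, -0.001]
contact_force: [-8.6, 0.8, 3.5]
finger_gap: 0.0158
```

Call:
play_rows(motion=[{"dp":[0,0,0.03],"spin":0},{"dp":[0,0,0.06],"spin":0},{"dp":[0,0,0.1],"spin":0},{"dp":[0,0,0.1],"spin":0}])

```text
time_s: 16.3
tcp_pos: [0.5688, 0.227, 0.1085]
ee_rot: [0.777, 0.629, -0.001, -0.001]
contact_force: [-9.9, 1.8, 6.4]
finger_gap: 0.0158
```

Call:
play_rows(motion=[{"dp":[0,0,0.03],"spin":0},{"dp":[0,0,0.06],"spin":0},{"dp":[0,0,0.1],"spin":0},{"dp":[0,0,0.1],"spin":0}])

```text
time_s: 16.7
tcp_pos: [0.5691, 0.2269, 0.1078]
ee_rot: [0.777, 0.629, -0.0, -0.001]
contact_force: [-10.5, 0.5, 6.9]
finger_gap: 0.0156
```

Run:
```python
from fit import *
go(.5706,.2261,.103,77.85)
```

```text
t 16.7 tcp [0.5691 0.2269 0.1078] psi 77.94 tilt [-1.3e-03  6.0e-04 -1.0e+00] gap 0.0156 F [-10.54   0.54   6.86] T [-0.01  1.19  0.  ]
dp [-0.05  0.17  0.48] spin 0.09
```

```bash
cat > chk.py <<'E'
from fit import *
go(.5706,.2261,.103,77.85)
im,d,P,hsv=cloud('wrist');c=np.array([570.1,226.9])
m=mask(hsv,'green')&(d>0);p=P[m]*1000;a=np.radians(-12.1);l=(p[:,:2]-c)@np.array([[np.cos(a),-np.sin(a)],[np.sin(a),np.cos(a)]])
k=(abs(l[:,1]-72)<7)&(abs(l[:,0])<85)&(p[:,2]>110);k2=k.copy()
for _ in range(3):
    f=np.polyfit(l[k2,0],p[k2,2],1);k2=k&(abs(p[:,2]-np.polyval(f,l[:,0]))<2)
print('rim z mid',f[1].round(2),'pitch rad',f[0].round(4),k2.sum())
for s in (-1,1):
    q=(abs(l[:,0]-s*107)<8)&(abs(l[:,1])<45)&(p[:,2]>100);print('lip',s,q.sum(),np.median(p[q,2]) if q.any() else None)
np.savez('wD.npz',im=im,d=d,P=P,hsv=hsv)
z=f[1]/1000
print(fit(tops('wD.npz','green',z-.002,z+.012),[(1,1),(-1,1)],c,-12.1))
io,do,Po,ho=cloud('top')
m=mask(ho,'orange')&(do>0)&(Po[...,2]>.04)&(abs(Po[...,0]-.56)<.18)&(abs(Po[...,1]-.23)<.12);q=Po[m]*1000;l=(q[:,:2]-c)@np.array([[np.cos(a),-np.sin(a)],[np.sin(a),np.cos(a)]])
for s in (-1,1):
    k=l[:,0]*s>90;print('clip',s,k.sum(),np.percentile(l[k,0],[5,50,95]).round(1) if k.any() else None,np.median(q[k,2]) if k.any() else None)
E
python3 chk.py
```

```text
t 16.7 tcp [0.5691 0.2269 0.1078] psi 77.94 tilt [-1.3e-03  6.0e-04 -1.0e+00] gap 0.0156 F [-10.54   0.54   6.86] T [-0.01  1.19  0.  ]
dp [-0.05  0.17  0.48] spin 0.09
rim z mid 134.26 pitch rad 0.0445 6685
lip -1 2337 128.94965927596027
lip 1 4285 139.0558079331956
(array([568.02, 227.6 , -12.09]), np.float64(-2298.4))
clip -1 54 [-137.6 -132.2 -126.3] 91.8783006079924
clip 1 56 [124.9 128.6 132.8] 91.74535745444778
```

The near end has snapped home (lip z 129 mm). The far end is still 10 mm high, a pitch of 0.044 rad, with everything engaged. I'll let go of the bar and push the far lip down instead.

Call:
play_rows(motion=[{"dp":[0,0,0],"spin":0},{"dp":[0,0,0],"spin":0},{"dp":[0,0,0],"spin":0},{"dp":[0,0,0],"spin":0}], grip=28)

```text
time_s: 17.2
tcp_pos: [0.5703, 0.2262, 0.1073]
ee_rot: [0.778, 0.629, 0.0, 0.0]
contact_force: [-0.6, 0.7, 0.7]
finger_gap: 0.026
```

Call:
play_rows(motion=[{"dp":[0,0,-0.5],"spin":0},{"dp":[0,0,-2],"spin":0},{"dp":[0,0,-4],"spin":0},{"dp":[0,0,-6.5],"spin":0},{"dp":[0,0,-8],"spin":0},{"dp":[0,0,-9],"spin":0},{"dp":[0,0,-9],"spin":0},{"dp":[0,0,-9],"spin":0}])

```text
time_s: 18.0
tcp_pos: [0.5697, 0.2262, 0.1966]
ee_rot: [0.778, 0.629, -0.0, -0.0]
contact_force: [-0.0, 0.6, -0.5]
finger_gap: 0.0263
```

```bash
cat >> chk.py <<'E'
p=P[mask(hsv,'green')&(d>0)]*1000;l=(p[:,:2]-c)@np.array([[np.cos(a),-np.sin(a)],[np.sin(a),np.cos(a)]])
for s in (-1,1):
    q=(l[:,0]*s>90)&(abs(l[:,1]-20)<20)&(p[:,2]>120);print('lip x',s,np.percentile(l[q,0],[2,50,98]) if q.any() else 0,np.median(p[q,2]) if q.any() else 0)
E
python3 chk.py; python3 -c "
from h import *
a=np.radians(-12.1);x=103
go(.5701+x/1e3*np.cos(a),.2269+x/1e3*np.sin(a),.155,77.9)"
```

```text
t 18.0 tcp [0.5697 0.2262 0.1966] psi 77.91 tilt [-6.e-04 -2.e-04 -1.e+00] gap 0.0263 F [-0.03  0.61 -0.46] T [-0.07 -0.06 -0.03]
dp [0.01 0.1  9.36] spin 0.06
rim z mid 129.29 pitch rad -0.0013 1910
lip -1 334 129.35520691583042
lip 1 1544 129.0471389869164
(array([568.35, 227.73, -12.31]), np.float64(-469.0))
clip -1 0 None None
clip 1 52 [123.1 127.4 131.3] 91.94611464646462
lip x -1 [-119.6799543  -118.60933325 -109.66815192] 129.46125148361486
lip x 1 [105.63746837 110.29636578 115.47462032] 129.2045930747741
t 18.1 tcp [0.5692 0.2261 0.1957] psi 77.91 tilt [-2.2e-03 -7.0e-04 -1.0e+00] gap 0.0259 F [ 0.73  0.03 -0.38] T [-0.01 -0.02  0.01]
dp [ 0.1  10.38  4.05] spin 0.01
```

Once released, the tray levelled: rim at 129.3 mm (home is 129) and pitch −0.001 rad. It seems the stiff grip had been holding the far end up. I'll back off and check the clips and seating.

Call:
play_rows(motion=[{"dp":[0,0,-2],"spin":0},{"dp":[-1,0,-5],"spin":0},{"dp":[-4,0,-9],"spin":0},{"dp":[-8,0,-13],"spin":0},{"dp":[-10,0,-15],"spin":0},{"dp":[-10,0,-16],"spin":0},{"dp":[-10,0,-16],"spin":0},{"dp":[-10,0,-16],"spin":0}])

```text
time_s: 18.9
tcp_pos: [0.5487, 0.1292, 0.3553]
ee_rot: [0.777, 0.629, -0.001, -0.001]
contact_force: [0.3, -0.2, -1.1]
finger_gap: 0.026
```

Run:
```python
from fit import *
im,d,P,hsv=cloud('wrist');np.savez('wE.npz',im=im,d=d,P=P,hsv=hsv)
c=np.array([570.1,226.9]);a=np.radians(-12.1);A=np.array([[np.cos(a),-np.sin(a)],[np.sin(a),np.cos(a)]])
for n in ('wA.npz','wE.npz'):
    D=np.load(n);P=D['P'];m=mask(D['hsv'],'orange')&(D['d']>0)&(P[...,2]>.03)&(P[...,2]<.12);q=P[m]*1000;l=(q[:,:2]-c)@A
    for s in (-1,1):
        k=(l[:,0]*s>90)&(l[:,0]*s<150)&(abs(l[:,1])<40);print(n,s,k.sum(),np.percentile(l[k,0],[2,50,98]).round(1),np.percentile(l[k,1],[2,98]).round(1),np.percentile(q[k,2],[5,50,95]).round(1))
print(fit(tops('wE.npz','green',.127,.142),[(1,1),(-1,1),(1,-1),(-1,-1)],c,-12.1))
D=np.load('wE.npz');P=D['P'];p=P[mask(D['hsv'],'green')&(D['d']>0)]*1000;l=(p[:,:2]-c)@A
k=(p[:,2]>122)&(p[:,2]<134);X=np.c_[l[k],np.ones(k.sum())];print('plane',np.linalg.lstsq(X,p[k,2],rcond=None)[0])
for n in ('wA.npz','wE.npz'):
    D=np.load(n);P=D['P']*1000;m=(D['d']>0)&(D['hsv'][...,1]<40)&(D['hsv'][...,2]>90)&(P[...,2]>20)&(P[...,2]<34);q=P[m];l=(q[:,:2]-c)@A;k=(abs(l)<[140,110]).all(1);print('pan rim',k.sum(),rect(q[k]/1000) if k.sum()>5 else 0, np.percentile(l[k],[1,99],axis=0) if k.sum() else 0)
ims,_=robot.read_camera('side')
o=cv2.resize(ims[190:340,200:370],(600,530)) 
w=im[0:400,100:540]
cv2.imwrite('pics/fin.png',cv2.cvtColor(np.hstack([cv2.resize(o,(400,353)),cv2.resize(w,(388,353))]),cv2.COLOR_RGB2BGR))
```

```text
wA.npz -1 234 [-134.  -120.3 -112.6] [-23.8 -10.1] [65.2 91.6 94.3]
wA.npz 1 249 [112.9 120.5 134.2] [-24.   -9.2] [60.3 91.6 93.9]
wE.npz -1 113 [-134.3 -132.6 -130.9] [-21.3  20.9] [91.8 93.3 94.6]
wE.npz 1 243 [128.3 131.6 135. ] [-21.4  21.5] [90.8 92.4 94.1]
(array([568.51, 227.23, -12.11]), np.float64(-598.1))
plane [-2.69882669e-03  1.61236227e-04  1.29906086e+02]
pan rim 1056 [561.7 182.7  77.1 243.5  78. ] [[-119.203957    -83.46381946]
 [ 121.5173454   -24.55967398]]
pan rim 0 0 0
```

View pics/fin.png

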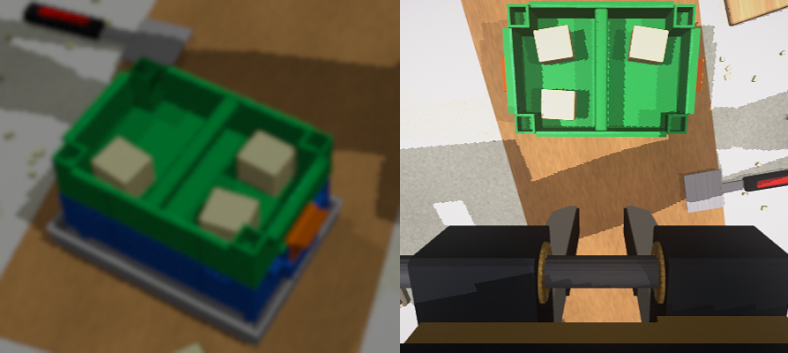

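The last pictures show the green tray flat on the blue one in the pan, with the orange clip over its end and all three blocks inside. The gripper is clear. I'm handing in.

```bash
python3 -c "
from h import *
print(robot.finish_job())"
```

```text
the job is handed in; nothing more can be done
None
```

The green tray is stacked on the blue one and let go, and I handed the job in at about 19 s of the 72 s allowed; it returned no verdict. I carried the tray by its bridge grip and fed the lugs into the sockets, which met no resistance until the clips. Then I pressed down in 1 mm steps, with at most about 13 N of push at the wrist. The near clip snapped first, and the far end went home when I opened the gripper.

**Last checks:**
- **Seating:** the rim is at about 129.3–129.9 mm, where 129 is home. That is within the camera's error.
- **Level:** tilt is 3 mrad or less.
- **Position:** the tray is about 3 mm from the pan's centre, and its yaw matches the blue tray's.
- **Contents and clearance:** all three blocks are in the tray, the gripper is clear, and the arm went nowhere near the other things.

**What disagreed or stayed uncertain:**
- **Tilt while pressing:** the tray tipped to about 0.045 rad before release, because the stiff grip held the far end up. The limit is 0.3 rad.
- **Sideways shift:** the tray ended about 1.6 mm towards −x of where I first fitted the blue tray. I could not tell whether it used up play in the sockets or the blue tray slid.
- **Clips:** their outer edges are within about 1 mm of where they were at rest, if the blue tray did not move. If it slid with the green tray, the far clip would read about 2.4 mm open, just over the 2 mm limit. The home height speaks against that.

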